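Load the tape stand, wide roll first

TASK

Put the two cream masking-tape rolls away on the post of the little tape stand: thread the wide roll on first, all the way down to the wooden base, then the narrow one on top of it, lying flat on the wide roll. Leave the green roll where it lies.

Things in the scene. Friction and masses are not known exactly. Their poses are not given: they have to be found in the camera images.
- wide_roll_center (a point): The wide cream masking-tape roll, with a brown cardboard core (about 70 g). Outside 60 mm across, round hole 36 mm across, standing 42 mm high. It starts lying flat on the table, hole upward. This point is the roll's centre, on the axis and half-way up; z runs along the axis. It goes on the stand first.
- narrow_roll_center (a point): The narrow cream masking-tape roll, with a brown cardboard core (about 40 g). Outside 60 mm across, round hole 36 mm across, standing 22 mm high. It starts lying flat on the table, hole upward. This point is the roll's centre, on the axis and half-way up; z runs along the axis. It goes on second, on top of the wide roll.
- green_roll_center (a point): A dark green tape roll, not to be used or moved. Outside 60 mm across, round hole 36 mm across, standing 32 mm high. It starts lying flat on the table, hole upward. This point is the roll's centre, on the axis and half-way up; z runs along the axis.
- stand_seat (a point): The tape stand: a round plywood base, 110 mm across and 12 mm thick, fixed to the table, with an upright dark steel post, 14 mm thick with a round tip, in its middle. This point is on the post's axis at the upper face of the base, where the wide roll's underside must rest (12 mm above the table); z points up. The post's tip is 60 mm above this point. A roll's hole has 11 mm of play all round the post.
Not all that is in view belongs to the job. Of the things shaped like the part that bears stand_seat, the wooden one is meant.

How it is judged:
On the way, in this order (a step that is already met when the one before it is completed fails the run):
1. the wide roll is on the post, flat on the base (horizontal distance between wide_roll_center and stand_seat below 0.013 m and z of wide_roll_center in the frame of stand_seat between 0.016 and 0.026 m and angle between the z axis of wide_roll_center and the z axis of stand_seat, either way round below 0.17 rad), for 0.2 s.
2. the narrow roll is on the post, flat on the wide roll (all of step 1 and horizontal distance between narrow_roll_center and stand_seat below 0.013 m and z of narrow_roll_center in the frame of stand_seat between 0.048 and 0.058 m and angle between the z axis of narrow_roll_center and the z axis of stand_seat, either way round below 0.17 rad), for 0.2 s.
At the end, for the whole second after the job is handed in: Both cream rolls are round the post (axes within 13 mm of it), lying flat within 10 degrees: the wide one on the base and the narrow one on the wide one, each within 5 mm of its resting height; the green roll is within 20 mm of where it started (all of step 2 and distance of green_roll_center from where it was at the start of the episode below 0.02 m); the robot touches nothing.
It fails at once if the green roll is moved more than 20 mm (distance of green_roll_center from where it was at the start of the episode above 0.02 m).
It also fails if it takes over 54 s, if anything falls off the work surface, if the arm or the gripper's body presses on something with over 40 N, if the wrist force passes 120 N, or if a joint passes its speed limit or range.

ROBOT

A 6-joint arm with a two-finger parallel gripper is mounted at the origin on the work surface. World frame = base frame: x ahead of the robot, y to its left, z up, the work surface at z = 0. Lengths are in m, angles in rad, forces in N, time in s.
With the tool pointing down it reaches from about 0.325 to 0.775 m from the base axis. Payload 9.3 kg.
Tool frame: the origin (TCP) lies between the finger pads; the fingertips stand 11 mm ahead of it and the grasp point (between the pads) lies 8 mm behind it; z points along the fingers, y is the line along which they close (so a half turn about z gives the same grasp; the last joint's range is limited). The gripper opens to 85 mm and grips with 20 to 120 N. Pads are 22 mm wide; open, the fingers measure 114 mm over their backs; the gripper's body (76 mm by 85 mm) begins 54 mm behind the grasp point. The pads swing forward as they close: fully open they stand 13 mm farther back than shut.
Start: joints at [0.994, 0.259, 0.021, 1.334, 0, 1.418], TCP at [0.226, 0.501, 0.242] pointing down, gripper open.
Joint ranges: [-3.04, 3.04], [-0.91, 1.82], [-1.04, 1.36], [-1.92, 1.95], [-1.52, 1.45], [-3.14, 3.14]. Speed limits (rad/s): [2.22, 2.22, 2.79, 3.14, 3.14, 3.14].

INTERFACE

Orientations are given as a rotation vector (axis times angle).
In Python, from station import ctrl gives the robot as it stands. The module is installed in compiled form; this text tells all that it offers.
- The arm moves only by the shell command python3 -m creep 'ROWS'. ROWS is a JSON object of lists of equal length, an entry for each row: "fingers": the closure, from 0 (fully open) to 1 (shut); "delta_pos": the shift along the tool's x, y, z in m, a list of three; "angular": the turn, a rotation vector about the tool's x, y, z in degrees, a list of three. In form: {"fingers": [fingers, ...], "delta_pos": [[tx, ty, tz], ...], "angular": [[ax, ay, az], ...]}. A call has 1 to 5 rows; each row shifts and turns the commanded pose from where the row before left it, along the tool's axes as they then stand; what a row does not reach is not made up. A row lasts 1/12 s, in which the tool goes at most 41.7 mm and 7.16 degrees, less where a joint would pass 70% of its speed; a pose out of reach is approached as far as the arm can. A call with a gripper value outside its range is refused whole. The fingers move at their own pace and stop on an object; the grip force is fixed at half the most. Time passes only in rows, so rows that do not move let the fingers close. It gives the time, the measured TCP pose, the force, the opening and the grip force at its end, in the units of the state.
- ctrl.observe(): the state, without advancing time (a new reading comes with each control period).
- ctrl.read_camera(name): name is "scene" or "top" or "wrist"; returns a dict with "img" (480x640x3 uint8, red, green, blue), "range_z" (480x640 float32, m along the optical axis (not along the pixel's ray), 0 where there is no reading), "fx", "fy", "cx", "cy" (pixels), "R" (3x3) and "t" (3): a world point X has camera coordinates R X + t; the wrist camera has in their place "hand_eye" (4x4, takes a point from camera to tool coordinates, whose origin is the TCP and whose axes are the flange's). Camera axes: x right, y down, z forward; pixel columns grow to the right and rows downward; lengths in m; the calibration is good to about 2 mm. A picture is of the moment at which its call begins: read the wrist's pose just before it.
- ctrl.job_done(): hands the job in; it is judged then, once.
Trained networks look in the newest picture that a camera, given by its name, has taken for a name from the list of things; names that differ only in an ending like _2 or _b are one class to them, and where a whole thing is asked for, a point or a joint stands for the part that bears it (a point fixed in the world has none). Each returns a list of dicts, best first, with "p" (0 to 1); they miss things now and then, are a little off and sometimes report something else, mostly with a low value. They report only what shows in the picture. A call takes as long as a camera call. They do not tell look-alikes from the thing itself.
- ctrl.look_for(label, camera): "point" ([x, y, z] in m, in world coordinates, good to about 4 mm: the middle of the surface that is visible of it).
- ctrl.masks_of(label, camera): "pixels" (480x640 bool, what is visible of it).
- ctrl.pinpoint(label, camera): "point" ([x, y, z] in m, in world coordinates, good to about 4 mm: a listed point, or the origin of a listed thing).
The state is a dict: "t": time; "joint_pos": joint angles; "qd": joint speeds; "effort": joint torques, N m; "eef_pos": TCP position; "ee_rot": TCP orientation; "wrist_force": force on the tool from outside, world axes, zero at the start; "ft_torque": the same for the moment, N m; "opening": opening from 0.0 (shut) to 1.0 (fully open); "grasp_force": force on a finger pad.
Only numpy, scipy, OpenCV 4.12 (cv2) and the standard library are available. Lean on these libraries where they do the work, as an engineer would, in place of code of your own. Each camera call takes 0.05 s, during which the arm holds its last target. There are 200 camera calls.

## Working session

There is one attempt and no reset: what is moved stays moved. The work goes in short steps, Python scripts to look and compute and a shell command to move; the robot and the scene stay as the last step left them, time stands still between calls to the robot, and variables do not carry over. Pictures are saved under pics/ and viewed, at most 10 in all, crops included, and the job is handed in when it is done.

```bash
mkdir -p pics
python3 - <<'E'
from station import ctrl
import cv2,numpy as np
s=ctrl.observe();print(s)
for c in ["top","scene"]:
    d=ctrl.read_camera(c);cv2.imwrite(f"pics/{c}0.png",d["img"][:,:,::-1])
    print(c,d["fx"],d["R"],d["t"])
    for n in ["wide_roll_center","narrow_roll_center","green_roll_center","stand_seat"]:
        for r in ctrl.pinpoint(n,c)[:4]:
            p=np.array(r["point"]);q=d["R"]@p+d["t"];print(n,round(r["p"],2),p.round(3),(q[0]/q[2]*d["fx"]+d["cx"]).round(),(q[1]/q[2]*d["fy"]+d["cy"]).round())
E
```

```text
{'t': 0.0, 'joint_pos': array([9.94424391e-01, 2.59211057e-01, 2.07748092e-02, 1.33371569e+00,
       2.83999766e-05, 1.41817177e+00]), 'qd': array([-1.09263053e-03,  5.21815476e-04, -1.01343145e-03,  3.98897016e-05,
        1.65589780e-04,  1.69495155e-04]), 'effort': array([-3.03220346e-03, -5.55647349e+01,  3.44531679e+01,  1.36380165e-02,
       -3.33606868e-04, -2.05232755e-05]), 'eef_pos': array([0.22601291, 0.501128  , 0.24166105]), 'ee_rot': array([-6.60544679e-01, -3.07084328e+00,  1.97326567e-03]), 'wrist_force': array([0.03290536, 0.71532872, 0.85274313]), 'ft_torque': array([0.04262067, 0.04340983, 0.00232602]), 'grasp_force': 0.0, 'opening': 1.0016608035657752}
top 469.99490113376544 [[-0.00969811 -0.99995124  0.00186227]
 [-0.99586686  0.00949028 -0.09032791]
 [ 0.09030583 -0.00273058 -0.99591034]] [0.00619315 0.52907877 0.94500503]
wide_roll_center 0.63 [0.514 0.097 0.02 ] 268.0 238.0
narrow_roll_center 0.67 [0.562 0.349 0.014] 147.0 217.0
green_roll_center 0.71 [ 0.555 -0.31   0.016] 463.0 217.0
stand_seat 0.77 [ 0.339 -0.115  0.012] 372.0 323.0
stand_seat 0.77 [ 0.382 -0.258  0.015] 441.0 301.0
stand_seat 0.75 [ 0.513 -0.103  0.011] 364.0 238.0
stand_seat 0.66 [ 0.684 -0.284  0.013] 448.0 157.0
scene 613.3958600674523 [[ 0.82927993  0.55868021 -0.01308514]
 [ 0.45339892 -0.68632426 -0.56867251]
 [-0.32668673  0.46565591 -0.82245994]] [-0.43003401 -0.22333501  1.49000613]
wide_roll_center 0.62 [0.516 0.098 0.023] 350.0 205.0
narrow_roll_center 0.96 [0.558 0.351 0.01 ] 422.0 146.0
green_roll_center 0.82 [ 0.558 -0.308  0.016] 252.0 360.0
stand_seat 0.97 [ 0.52  -0.102  0.011] 299.0 274.0
stand_seat 0.74 [ 0.34  -0.125  0.008] 224.0 242.0
stand_seat 0.68 [ 0.384 -0.257  0.01 ] 200.0 297.0
stand_seat 0.62 [ 0.684 -0.287  0.018] 314.0 387.0
```

View pics/top0.png

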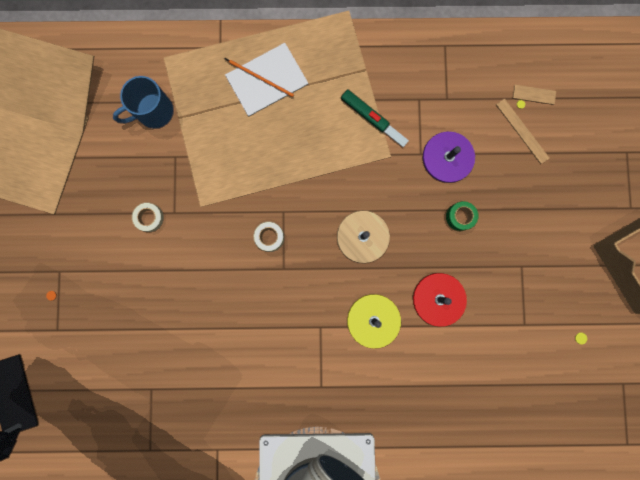

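View pics/scene0.png

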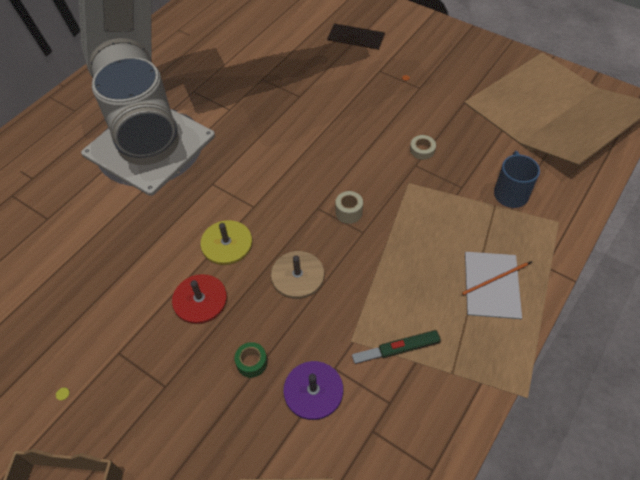

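Candidates in the top image: stands are yellow (375,321), red (440,300), wooden (364,237) and purple (448,157), so the wooden one at (364,237). Cream rolls are at (268,237) (taller in the scene view, so wide) and (147,217) (flatter, so narrow); green is at (463,216). I'll refine with depth and check one crop.

```bash
cat > h.py <<'E'
from station import ctrl
import cv2,numpy as np
from scipy.spatial.transform import Rotation as Ro
def world(d,T=None):
    v,u=np.mgrid[0:480,0:640];z=d["range_z"]
    P=np.stack([(u-d["cx"])/d["fx"]*z,(v-d["cy"])/d["fy"]*z,z],-1)
    if T is None: return (P-d["t"])@d["R"]
    P=P@d["hand_eye"][:3,:3].T+d["hand_eye"][:3,3]
    return P@T[0].T+T[1]
def pose():
    s=ctrl.observe();return Ro.from_rotvec(s["ee_rot"]).as_matrix(),np.array(s["eef_pos"]),s
def delta(target):
    R,p,s=pose();return (R.T@(np.array(target)-p)).round(4)
def top_circle(W,near,zlo,zhi,r=0.045):
    m=(np.hypot(W[...,0]-near[0],W[...,1]-near[1])<r)&(W[...,2]>zlo)&(W[...,2]<zhi)
    p=W[m].astype(np.float32)
    (c,rad)=cv2.minEnclosingCircle(np.ascontiguousarray(p[:,:2]))
    return np.round(c,4),round(rad,4),np.median(p[:,2]).round(4),len(p)
E
python3 - <<'E'
from h import *
for c in ["top","scene"]:
    d=ctrl.read_camera(c);W=world(d)
    print(c,"wide",top_circle(W,(.515,.097),.034,.05),"narrow",top_circle(W,(.56,.35),.015,.03),"base",top_circle(W,(.516,-.102),.006,.018,.065),"post",top_circle(W,(.516,-.102),.055,.085))
    print("table",np.median(W[330:350,200:260,2]))
a=cv2.resize(d["img"][180:310,240:440],None,fx=3.5,fy=3.5);cv2.imwrite("pics/crop.png",a[:,:,::-1])
R,p,s=pose();print(R.round(3));print("wide",delta((.515,.097,.2)))
E
```

```text
top wide (array([0.517, 0.094]), 0.0297, np.float32(0.0417), 463) narrow (array([0.5609, 0.3481]), 0.0306, np.float32(0.022), 471) base (array([ 0.5169, -0.1011]), 0.0551, np.float32(0.0119), 2090) post (array([ 0.5166, -0.1013]), 0.0072, np.float32(0.0692), 45)
table -0.00012205851462182657
scene wide (array([0.5154, 0.0909]), 0.0322, np.float32(0.0416), 388) narrow (array([0.561 , 0.3469]), 0.0326, np.float32(0.0218), 313) base (array([ 0.5156, -0.1006]), 0.0583, np.float32(0.0117), 1799) post (array([ 0.5162, -0.1015]), 0.009, np.float32(0.0679), 57)
table 8.987592438619816e-05
[[-0.912  0.411  0.   ]
 [ 0.411  0.912  0.   ]
 [ 0.     0.    -1.   ]]
wide [-0.4296 -0.2498  0.0423]
```

View pics/crop.png

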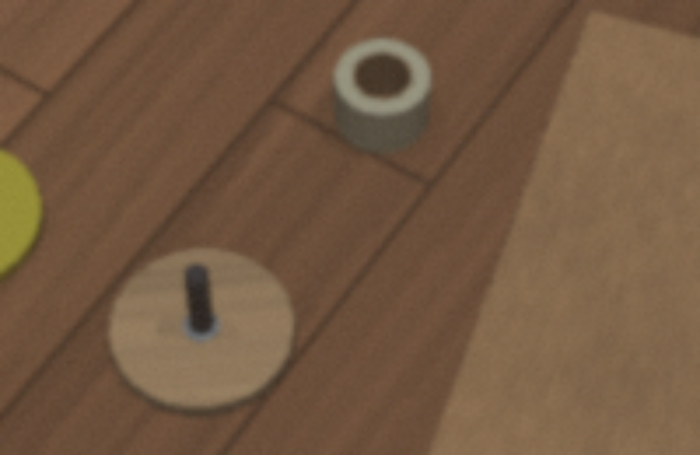

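The crop shows the wooden base with its dark post (crop ~200,325) and the tall cream roll (~382,95), so both choices are confirmed. Moving over the wide roll.

```bash
R='{"fingers":[0,0,0,0,0],"delta_pos":[[-0.029,-0.017,0.003],[-0.029,-0.017,0.003],[-0.029,-0.017,0.003],[-0.029,-0.017,0.003],[-0.029,-0.017,0.003]],"angular":[[0,0,0],[0,0,0],[0,0,0],[0,0,0],[0,0,0]]}' ; true
python3 -m creep '{"fingers":[0,0,0,0,0],"delta_pos":[[-0.029,-0.017,0.003],[-0.029,-0.017,0.003],[-0.029,-0.017,0.003],[-0.029,-0.017,0.003],[-0.029,-0.017,0.003]],"angular":[[0,0,0],[0,0,0],[0,0,0],[0,0,0],[0,0,0]]}'
python3 -m creep '{"fingers":[0,0,0,0,0],"delta_pos":[[-0.029,-0.017,0.003],[-0.029,-0.017,0.003],[-0.029,-0.017,0.003],[-0.029,-0.017,0.003],[-0.029,-0.017,0.003]],"angular":[[0,0,0],[0,0,0],[0,0,0],[0,0,0],[0,0,0]]}'
python3 -m creep '{"fingers":[0,0,0,0,0],"delta_pos":[[-0.029,-0.017,0.003],[-0.029,-0.017,0.003],[-0.029,-0.017,0.003],[-0.029,-0.017,0.003],[0,0,0]],"angular":[[0,0,0],[0,0,0],[0,0,0],[0,0,0],[0,0,0]]}'
python3 - <<'E'
from h import *
print(delta((.517,.0935,.15)),pose()[0].round(3),pose()[1])
E
```

```text
t: 1.02
eef_pos: [0.3239, 0.363, 0.2273]
ee_rot: [0.66, 3.071, 0.0]
wrist_force: [0.4, 1.3, 0.1]
opening: 1.0
grasp_force: 0.0
t: 1.43
eef_pos: [0.4213, 0.2256, 0.2124]
ee_rot: [0.661, 3.071, 0.001]
wrist_force: [1.3, 0.6, 0.4]
opening: 1.001
grasp_force: 0.0
t: 1.85
eef_pos: [0.5012, 0.1134, 0.1994]
ee_rot: [0.667, 3.069, -0.002]
wrist_force: [-1.0, 0.5, -0.4]
opening: 0.998
grasp_force: 0.0
[-0.0226 -0.0115  0.0494] [[-0.91   0.415  0.   ]
 [ 0.415  0.91  -0.001]
 [-0.001 -0.001 -1.   ]] [0.50118876 0.11339181 0.19939394]
```

```bash
python3 -m creep '{"fingers":[0,0,0],"delta_pos":[[-0.0226,-0.0115,0.025],[0,0,0.025],[0,0,0]],"angular":[[0,0,0],[0,0,0],[0,0,0]]}'
python3 - <<'E'
from h import *
T=pose();d=ctrl.read_camera("wrist");W=world(d,T)
cv2.imwrite("pics/w1.png",d["img"][:,:,::-1])
print(top_circle(W,(.517,.0935),.034,.05),W[...,2][d["range_z"]>0].min(),d["hand_eye"].round(3))
print(delta((.517,.0935,.02)))
E
```

```text
t: 2.1
eef_pos: [0.5127, 0.0968, 0.1464]
ee_rot: [-0.662, -3.065, 0.002]
wrist_force: [-0.1, -0.5, 0.4]
opening: 1.002
grasp_force: 0.0
(array([0.5157, 0.0944]), 0.03, np.float32(0.0416), 5099) -0.003576449500398232 [[ 0.001 -0.955 -0.297  0.076]
 [ 1.     0.001  0.001  0.001]
 [-0.    -0.297  0.955 -0.131]
 [ 0.     0.     0.     1.   ]]
[-0.0059 -0.0016  0.1286]
```

View pics/w1.png

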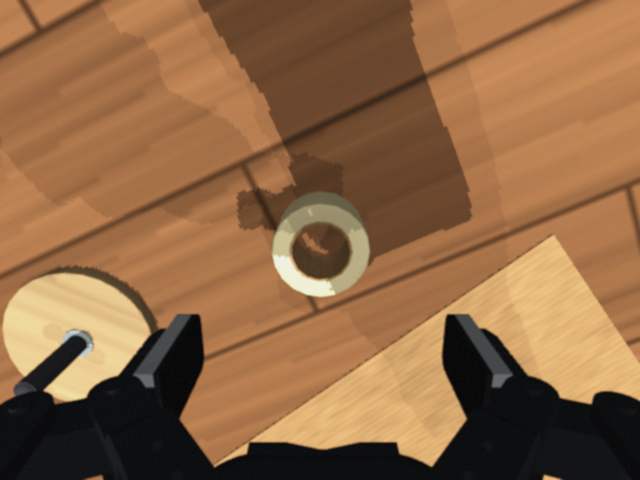

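The wrist view shows the wide roll at (320,245) between the fingers, with the wooden stand at left (75,340). Descending partway, then rechecking.

```bash
python3 -m creep '{"fingers":[0,0,0,0],"delta_pos":[[-0.005,-0.0015,0.02],[0,0,0.03],[0,0,0],[0,0,0]],"angular":[[0,0,0],[0,0,0],[0,0,0],[0,0,0]]}'
python3 - <<'E'
from h import *
T=pose();d=ctrl.read_camera("wrist");W=world(d,T)
print(top_circle(W,(.517,.0935),.034,.05))
print(delta((.5163,.094,.02)),T[0].round(3))
E
```

```text
t: 2.48
eef_pos: [0.5176, 0.0948, 0.101]
ee_rot: [-0.659, -3.07, 0.0]
wrist_force: [0.0, 0.7, 0.4]
opening: 0.998
grasp_force: 0.0
(array([0.5159, 0.0946]), 0.0302, np.float32(0.0416), 7576)
[ 0.0016 -0.0016  0.082 ] [[-0.912  0.411 -0.002]
 [ 0.411  0.912  0.   ]
 [ 0.001 -0.001 -1.   ]]
```

```bash
python3 -m creep '{"fingers":[0,0,0,0,0],"delta_pos":[[0.0015,-0.001,0.025],[0,0,0.025],[0,0,0.02],[0,0,0.011],[0,0,0]],"angular":[[0,0,0],[0,0,0],[0,0,0],[0,0,0],[0,0,0]]}'
python3 -m creep '{"fingers":[0.5,0.7,1,1,1],"delta_pos":[[0,0,0],[0,0,0],[0,0,0],[0,0,0],[0,0,0]],"angular":[[0,0,0],[0,0,0],[0,0,0],[0,0,0],[0,0,0]]}'
python3 -m creep '{"fingers":[1,1,1,1,1],"delta_pos":[[0,0,0],[0,0,0],[0,0,0],[0,0,0],[0,0,0]],"angular":[[0,0,0],[0,0,0],[0,0,0],[0,0,0],[0,0,0]]}'
```

```text
t: 2.95
eef_pos: [0.5162, 0.0943, 0.0193]
ee_rot: [-0.66, -3.071, 0.0]
wrist_force: [-0.8, 0.2, -0.4]
opening: 0.998
grasp_force: 0.0
t: 3.37
eef_pos: [0.5177, 0.0941, 0.0214]
ee_rot: [0.66, 3.068, 0.001]
wrist_force: [-0.9, 0.4, 5.7]
opening: 0.672
grasp_force: 63.7
t: 3.78
eef_pos: [0.5177, 0.0941, 0.0214]
ee_rot: [0.66, 3.068, 0.001]
wrist_force: [-0.6, 1.4, 6.6]
opening: 0.673
grasp_force: 63.7
```

```bash
python3 -m creep '{"fingers":[1,1,1,1,1],"delta_pos":[[0,0,-0.02],[0,0,-0.03],[0,0,-0.035],[0,0,-0.03],[0,0,0]],"angular":[[0,0,0],[0,0,0],[0,0,0],[0,0,0],[0,0,0]]}'
python3 - <<'E'
from h import *
T=pose();d=ctrl.read_camera("wrist");W=world(d,T)
c=top_circle(W,T[1],.13,.18,.05);print(c,T[1],T[2]["opening"])
off=np.array(c[0])-T[1][:2];g=np.array([.5165,-.1012])-off
print(delta((*g,T[1][2])))
E
```

```text
t: 4.2
eef_pos: [0.5193, 0.0942, 0.1415]
ee_rot: [0.658, 3.061, 0.004]
wrist_force: [-0.4, -0.7, -0.4]
opening: 0.672
grasp_force: 64.3
(array([0.5129, 0.0971]), 0.0495, np.float32(0.1612), 33012) [0.51928889 0.09415031 0.14147379] 0.6724035535073869
[-0.0856 -0.1789 -0.0028]
```

```bash
python3 -m creep '{"fingers":[1,1,1,1],"delta_pos":[[-0.01,-0.02,0],[-0.013,-0.03,0],[-0.013,-0.03,0],[-0.013,-0.03,0]],"angular":[[0,0,0],[0,0,0],[0,0,0],[0,0,0]]}'
python3 -m creep '{"fingers":[1,1,1,1,1],"delta_pos":[[-0.013,-0.03,0],[-0.011,-0.025,0],[-0.006,-0.014,0],[0,0,0],[0,0,0]],"angular":[[0,0,0],[0,0,0],[0,0,0],[0,0,0],[0,0,0]]}'
python3 - <<'E'
from h import *
T=pose();d=ctrl.read_camera("wrist");W=world(d,T);cv2.imwrite("pics/w2.png",d["img"][:,:,::-1])
im=d["img"].astype(int);m=(im.min(-1)>110)&(W[...,2]>.14)&(W[...,2]<.18)&(np.hypot(W[...,0]-T[1][0],W[...,1]-T[1][1])<.05)
p=W[m];print(len(p),p.min(0),p.max(0),np.median(p,0))
A=np.c_[p[:,:2],np.ones(len(p))];print("plane",np.linalg.lstsq(A,p[:,2],rcond=None)[0][:2])
print(cv2.minEnclosingCircle(np.ascontiguousarray(p[:,:2],dtype=np.float32)))
print(T[1],delta((.5175,-.1012,.14)))
E
```

```text
t: 4.58
eef_pos: [0.5154, -0.0274, 0.1342]
ee_rot: [-0.659, -3.072, 0.0]
wrist_force: [0.1, -0.4, -0.2]
opening: 0.672
grasp_force: 64.4
t: 5.0
eef_pos: [0.5145, -0.1022, 0.134]
ee_rot: [-0.664, -3.07, -0.001]
wrist_force: [0.5, -0.1, -0.9]
opening: 0.675
grasp_force: 64.4
13303 [ 0.48381499 -0.13021548  0.15185824] [ 0.54275242 -0.0686072   0.165197  ] [ 0.50828779 -0.09871459  0.15417866]
plane [-0.00326029  0.00052126]
((0.5107378363609314, -0.09996424615383148), 0.032753270119428635)
[ 0.51446547 -0.10222314  0.13397804] [-0.0027  0.0015 -0.006 ]
```

View pics/w2.png

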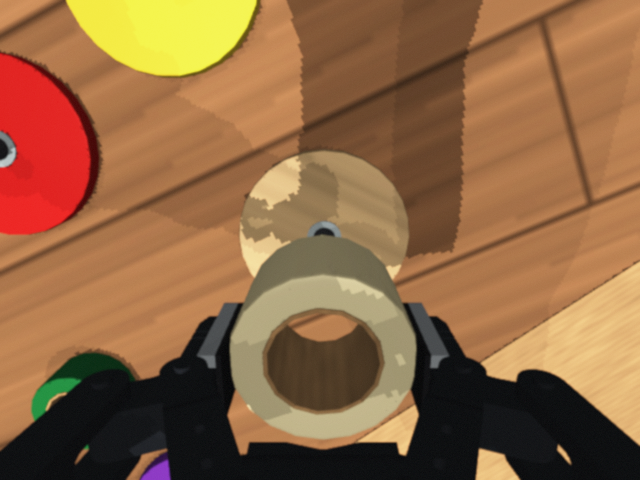

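The wide roll (centre ~323,360) is held level, with the wooden base behind it (323,215). I'll shift about 4 mm and lower.

```bash
python3 -m creep '{"fingers":[1,1,1,1,1],"delta_pos":[[-0.004,0.0005,0],[0,0,0.015],[0,0,0.025],[0,0,0.025],[0,0,0]],"angular":[[0,0,0],[0,0,0],[0,0,0],[0,0,0],[0,0,0]]}'
python3 -m creep '{"fingers":[1,1,1,1],"delta_pos":[[0,0,0.015],[0,0,0.01],[0,0,0.006],[0,0,0]],"angular":[[0,0,0],[0,0,0],[0,0,0],[0,0,0]]}'
python3 - <<'E'
from h import *
print(ctrl.observe()["wrist_force"])
d=ctrl.read_camera("scene");W=world(d)
print("rolltop",top_circle(W,(.5165,-.101),.05,.06,.04)); print(pose()[1])
E
```

```text
t: 5.47
eef_pos: [0.5167, -0.101, 0.0656]
ee_rot: [-0.657, -3.066, -0.002]
wrist_force: [-0.4, 0.2, -0.5]
opening: 0.674
grasp_force: 64.3
t: 5.8
eef_pos: [0.5184, -0.1024, 0.0377]
ee_rot: [-0.66, -3.07, -0.0]
wrist_force: [-0.2, -0.1, -0.9]
opening: 0.671
grasp_force: 64.3
[-0.17215855 -0.06617508 -0.8741993 ]
rolltop (array([ 0.5255, -0.1074]), 0.0369, np.float32(0.0567), 294)
[ 0.5186743  -0.10256186  0.03839825]
```

```bash
python3 -m creep '{"fingers":[1,1,1],"delta_pos":[[0,0,0.004],[0,0,0],[0,0,0]],"angular":[[0,0,0],[0,0,0],[0,0,0]]}'
python3 -m creep '{"fingers":[0.3,0.2,0,0,0],"delta_pos":[[0,0,0],[0,0,0],[0,0,0],[0,0,0],[0,0,0]],"angular":[[0,0,0],[0,0,0],[0,0,0],[0,0,0],[0,0,0]]}'
python3 -m creep '{"fingers":[0,0,0,0,0],"delta_pos":[[0,0,-0.01],[0,0,-0.03],[0,0,-0.04],[0,0,-0.04],[0,0,0]],"angular":[[0,0,0],[0,0,0],[0,0,0],[0,0,0],[0,0,0]]}'
python3 - <<'E'
from h import *
T=pose();d=ctrl.read_camera("wrist");W=world(d,T);cv2.imwrite("pics/w3.png",d["img"][:,:,::-1])
print("roll",top_circle(W,(.5165,-.101),.048,.06,.04))
print("tip",top_circle(W,(.5165,-.101),.066,.08,.02))
print(T[1],delta((.561,.348,.15)))
E
```

```text
t: 6.1
eef_pos: [0.5188, -0.103, 0.0346]
ee_rot: [0.661, 3.071, -0.0]
wrist_force: [-0.5, 0.8, -0.8]
opening: 0.672
grasp_force: 64.3
t: 6.52
eef_pos: [0.5187, -0.1029, 0.0344]
ee_rot: [0.661, 3.071, -0.0]
wrist_force: [-0.9, 0.2, -0.3]
opening: 0.998
grasp_force: 0.0
t: 6.93
eef_pos: [0.5214, -0.1038, 0.1623]
ee_rot: [0.658, 3.061, -0.002]
wrist_force: [0.9, 0.0, -0.1]
opening: 0.999
grasp_force: 0.0
roll (array([ 0.5175, -0.1016]), 0.03, np.float32(0.0536), 5067)
tip (array([ 0.5152, -0.101 ]), 0.0073, np.float32(0.0696), 460)
[ 0.52137168 -0.10379575  0.16232336] [0.1489 0.4282 0.0082]
```

View pics/w3.png

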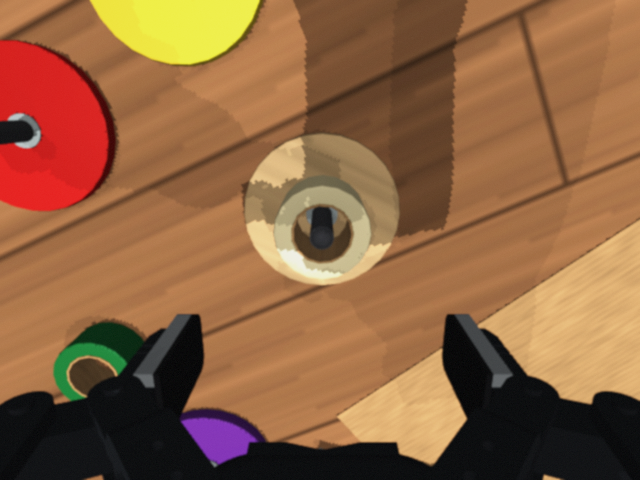

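The wide roll (323,232) sits flat round the post, about 1–2 mm off axis. Next, the narrow roll.

```bash
python3 -m creep '{"fingers":[0,0,0,0,0],"delta_pos":[[0.011,0.032,0],[0.011,0.032,0],[0.011,0.032,0],[0.011,0.032,0],[0.011,0.032,0]],"angular":[[0,0,0],[0,0,0],[0,0,0],[0,0,0],[0,0,0]]}'
python3 -m creep '{"fingers":[0,0,0,0,0],"delta_pos":[[0.011,0.032,0],[0.011,0.032,0],[0.011,0.032,0],[0.011,0.032,0],[0.011,0.032,0]],"angular":[[0,0,0],[0,0,0],[0,0,0],[0,0,0],[0,0,0]]}'
python3 -m creep '{"fingers":[0,0,0,0,0],"delta_pos":[[0.011,0.032,0.01],[0.011,0.032,0.01],[0.011,0.032,0.01],[0,0,0],[0,0,0]],"angular":[[0,0,0],[0,0,0],[0,0,0],[0,0,0],[0,0,0]]}'
python3 - <<'E'
from h import *
T=pose();d=ctrl.read_camera("wrist");W=world(d,T)
c=top_circle(W,(.561,.348),.015,.03);print(c,T[1],delta((*c[0],.06)))
E
```

```text
t: 7.4
eef_pos: [0.5338, 0.067, 0.1541]
ee_rot: [-0.661, -3.07, 0.0]
wrist_force: [0.4, -0.2, 0.0]
opening: 1.0
grasp_force: 0.0
t: 7.82
eef_pos: [0.5494, 0.2357, 0.154]
ee_rot: [-0.66, -3.071, 0.001]
wrist_force: [0.7, -0.3, 0.6]
opening: 1.001
grasp_force: 0.0
t: 8.23
eef_pos: [0.5583, 0.3365, 0.1227]
ee_rot: [-0.656, -3.07, 0.003]
wrist_force: [0.1, -0.5, 0.5]
opening: 1.002
grasp_force: 0.0
(array([0.5605, 0.3492]), 0.0301, np.float32(0.0216), 5289) [0.55833497 0.33648869 0.12266978] [0.004  0.0134 0.0634]
```

```bash
python3 -m creep '{"fingers":[0,0,0,0,0],"delta_pos":[[0.004,0.0134,0.01],[0,0,0.03],[0,0,0.02],[0,0,0],[0,0,0]],"angular":[[0,0,0],[0,0,0],[0,0,0],[0,0,0],[0,0,0]]}'
python3 - <<'E'
from h import *
T=pose();d=ctrl.read_camera("wrist");W=world(d,T)
c=top_circle(W,(.561,.348),.015,.03);print(c,T[1],delta((.5605,.3488,.015)))
E
```

```text
t: 8.7
eef_pos: [0.561, 0.3481, 0.0639]
ee_rot: [-0.662, -3.069, 0.002]
wrist_force: [0.5, -0.3, 0.9]
opening: 0.997
grasp_force: 0.0
(array([0.5602, 0.3491]), 0.0301, np.float32(0.0216), 8795) [0.56100593 0.34807603 0.06388814] [ 0.0012 -0.0002  0.0501]
```

```bash
python3 -m creep '{"fingers":[0,0,0,0,0],"delta_pos":[[0.001,0,0.02],[0,0,0.018],[0,0,0.008],[0,0,0.003],[0,0,0]],"angular":[[0,0,0],[0,0,0],[0,0,0],[0,0,0],[0,0,0]]}'
python3 -m creep '{"fingers":[0.5,0.7,1,1,1],"delta_pos":[[0,0,0],[0,0,0],[0,0,0],[0,0,0],[0,0,0]],"angular":[[0,0,0],[0,0,0],[0,0,0],[0,0,0],[0,0,0]]}'
python3 -m creep '{"fingers":[1,1,1],"delta_pos":[[0,0,0],[0,0,0],[0,0,0]],"angular":[[0,0,0],[0,0,0],[0,0,0]]}'
python3 -m creep '{"fingers":[1,1,1,1,1],"delta_pos":[[0,0,-0.02],[0,0,-0.035],[0,0,-0.035],[0,0,-0.035],[0,0,0]],"angular":[[0,0,0],[0,0,0],[0,0,0],[0,0,0],[0,0,0]]}'
python3 - <<'E'
from h import *
T=pose();print(T[1],T[2]["opening"],delta((.5175,-.1012,.14)))
E
```

```text
t: 9.17
eef_pos: [0.5607, 0.3493, 0.0159]
ee_rot: [0.661, 3.071, 0.0]
wrist_force: [0.1, -0.1, -0.1]
opening: 0.999
grasp_force: 0.0
t: 9.58
eef_pos: [0.5611, 0.3497, 0.0175]
ee_rot: [0.66, 3.069, 0.002]
wrist_force: [-2.5, -1.7, 10.6]
opening: 0.678
grasp_force: 62.0
t: 9.83
eef_pos: [0.5611, 0.3497, 0.0175]
ee_rot: [0.66, 3.069, 0.002]
wrist_force: [-1.9, -1.2, 10.1]
opening: 0.678
grasp_force: 62.0
t: 10.25
eef_pos: [0.5629, 0.3506, 0.1488]
ee_rot: [0.659, 3.062, 0.011]
wrist_force: [0.4, -0.2, 0.8]
opening: 0.677
grasp_force: 64.2
[0.56290365 0.35064142 0.14878589] 0.6767819848969417 [-0.1443 -0.4306  0.0061]
```

```bash
python3 -m creep '{"fingers":[1,1,1,1,1],"delta_pos":[[-0.007,-0.02,0],[-0.011,-0.033,0],[-0.011,-0.033,0],[-0.011,-0.033,0],[-0.011,-0.033,0]],"angular":[[0,0,0],[0,0,0],[0,0,0],[0,0,0],[0,0,0]]}'
python3 -m creep '{"fingers":[1,1,1,1,1],"delta_pos":[[-0.011,-0.033,0],[-0.011,-0.033,0],[-0.011,-0.033,0],[-0.011,-0.033,0],[-0.011,-0.033,0]],"angular":[[0,0,0],[0,0,0],[0,0,0],[0,0,0],[0,0,0]]}'
python3 -m creep '{"fingers":[1,1,1,1,1],"delta_pos":[[-0.011,-0.033,0],[-0.011,-0.033,0],[-0.011,-0.033,0],[-0.005,-0.015,0],[0,0,0]],"angular":[[0,0,0],[0,0,0],[0,0,0],[0,0,0],[0,0,0]]}'
python3 -m creep '{"fingers":[1,1],"delta_pos":[[0,0,0],[0,0,0]],"angular":[[0,0,0],[0,0,0]]}'
python3 - <<'E'
from h import *
T=pose();d=ctrl.read_camera("wrist");W=world(d,T);cv2.imwrite("pics/w4.png",d["img"][:,:,::-1])
z0=T[1][2]
im=d["img"].astype(int);m=(im.min(-1)>110)&(abs(W[...,2]-z0)<.025)&(np.hypot(W[...,0]-T[1][0],W[...,1]-T[1][1])<.05)
p=W[m];zt=np.median(p[:,2]);p=p[abs(p[:,2]-zt)<.004]
A=np.c_[p[:,:2],np.ones(len(p))];print("plane",np.linalg.lstsq(A,p[:,2],rcond=None)[0][:2])
print(len(p),zt,cv2.minEnclosingCircle(np.ascontiguousarray(p[:,:2],dtype=np.float32)))
print(T[1],delta((.5165,-.1012,.14)))
E
```

```text
t: 10.67
eef_pos: [0.544, 0.1886, 0.1409]
ee_rot: [0.659, 3.07, 0.001]
wrist_force: [0.9, 0.5, -0.9]
opening: 0.674
grasp_force: 64.2
t: 11.08
eef_pos: [0.5263, 0.0153, 0.141]
ee_rot: [0.66, 3.07, 0.0]
wrist_force: [0.6, 0.1, -0.8]
opening: 0.675
grasp_force: 64.2
t: 11.5
eef_pos: [0.5143, -0.106, 0.1408]
ee_rot: [0.666, 3.069, -0.001]
wrist_force: [0.8, -0.1, -0.2]
opening: 0.676
grasp_force: 64.2
t: 11.67
eef_pos: [0.5144, -0.1022, 0.1406]
ee_rot: [0.661, 3.071, 0.0]
wrist_force: [-0.1, 0.2, -0.8]
opening: 0.675
grasp_force: 64.2
plane [-0.00065255 -0.00027509]
10475 0.14467637212506612 ((0.5147244930267334, -0.10146771371364594), 0.02991325780749321)
[ 0.51440227 -0.10216057  0.14058064] [-0.0016  0.0014  0.0005]
```

View pics/w4.png

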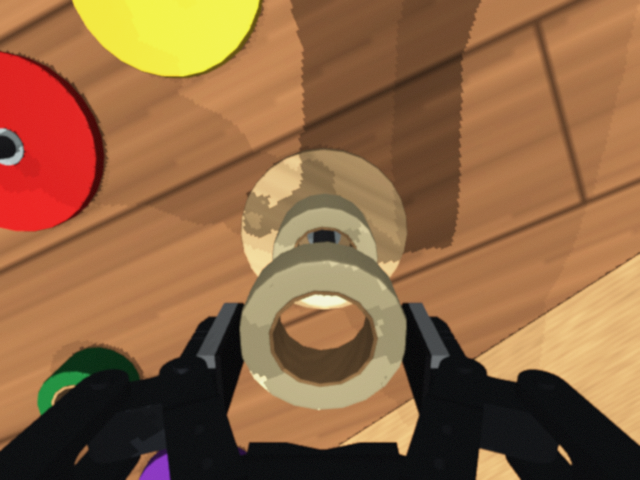

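The narrow roll (323,335) is level, with the wide roll on the stand right behind it (323,240). Lowering it.

```bash
python3 -m creep '{"fingers":[1,1,1,1,1],"delta_pos":[[-0.0015,0.0005,0.01],[0,0,0.02],[0,0,0.02],[0,0,0.01],[0,0,0]],"angular":[[0,0,0],[0,0,0],[0,0,0],[0,0,0],[0,0,0]]}'
python3 -m creep '{"fingers":[1,1,1],"delta_pos":[[0,0,0.005],[0,0,0],[0,0,0]],"angular":[[0,0,0],[0,0,0],[0,0,0]]}'
```

```text
t: 12.13
eef_pos: [0.5147, -0.1016, 0.0778]
ee_rot: [-0.658, -3.068, -0.001]
wrist_force: [-0.3, 0.9, -0.6]
opening: 0.677
grasp_force: 64.2
t: 12.38
eef_pos: [0.5163, -0.1028, 0.0758]
ee_rot: [0.66, 3.071, -0.0]
wrist_force: [0.3, -1.1, -0.7]
opening: 0.676
grasp_force: 64.2
```

Target TCP z is about 0.072, so 3 mm more, then release and retreat.

```bash
python3 -m creep '{"fingers":[1,1,1],"delta_pos":[[0,0,0.003],[0,0,0],[0,0,0]],"angular":[[0,0,0],[0,0,0],[0,0,0]]}'
python3 -m creep '{"fingers":[0.3,0.2,0,0,0],"delta_pos":[[0,0,0],[0,0,0],[0,0,0],[0,0,0],[0,0,0]],"angular":[[0,0,0],[0,0,0],[0,0,0],[0,0,0],[0,0,0]]}'
python3 -m creep '{"fingers":[0,0,0,0,0],"delta_pos":[[0,0,-0.01],[0,0,-0.03],[0,0,-0.04],[0,0,-0.03],[0,0,0]],"angular":[[0,0,0],[0,0,0],[0,0,0],[0,0,0],[0,0,0]]}'
python3 -m creep '{"fingers":[0,0],"delta_pos":[[0,0,0],[0,0,0]],"angular":[[0,0,0],[0,0,0]]}'
python3 - <<'E'
from h import *
T=pose();d=ctrl.read_camera("wrist");W=world(d,T)
print("roll",top_circle(W,(.5165,-.101),.07,.09,.04),T[1])
d=ctrl.read_camera("scene");cv2.imwrite("pics/s9.png",cv2.resize(d["img"][200:420,180:380],None,fx=2.7,fy=2.7)[:,:,::-1])
print(ctrl.pinpoint("green_roll_center","scene")[:1])
E
```

```text
t: 12.63
eef_pos: [0.516, -0.1029, 0.0725]
ee_rot: [0.661, 3.071, -0.0]
wrist_force: [-0.4, 0.8, -1.3]
opening: 0.677
grasp_force: 64.2
t: 13.05
eef_pos: [0.516, -0.1029, 0.0723]
ee_rot: [0.661, 3.071, -0.0]
wrist_force: [-0.5, -0.7, -0.9]
opening: 0.997
grasp_force: 0.0
t: 13.47
eef_pos: [0.5182, -0.1036, 0.1891]
ee_rot: [0.659, 3.062, -0.002]
wrist_force: [-0.0, -0.8, -0.5]
opening: 1.001
grasp_force: 0.0
t: 13.63
eef_pos: [0.5157, -0.1028, 0.1825]
ee_rot: [0.661, 3.071, -0.0]
wrist_force: [-0.1, -0.1, 0.4]
opening: 0.996
grasp_force: 0.0
roll (array([ 0.5159, -0.1022]), 0.03, np.float32(0.0756), 5115) [ 0.51574558 -0.10279772  0.18247436]
[{'point': [0.556, -0.3082, 0.0176], 'p': 0.77}]
```

View pics/s9.png

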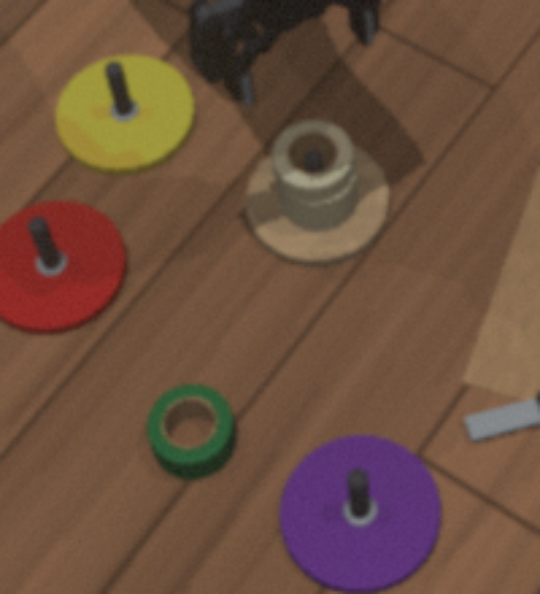

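Both rolls are stacked flat on the wooden stand (315,175). The green roll is unmoved at (192,430) and the gripper is clear.

```bash
python3 -c "
from station import ctrl
print(ctrl.job_done())"
```

```text
the job is handed in; nothing more can be done
None
```

The wide and narrow cream rolls are stacked flat on the wooden stand's post, within about 2 mm of its axis. The green roll was left where it lay, and I handed the job in at about 14 s; the hand-in returned no verdict.

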